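# Hang the tester cup in the notch of the bin's rail

## Robot

A 6-joint arm with a two-finger parallel gripper is mounted at the origin on a cart in front of the work surface, level with it; the furniture and walls round the work are solid. World frame = base frame: x ahead of the robot, y to its left, z up, the work surface at z = 0. Lengths are in m, angles in degrees, forces in N, time in s.
With the tool pointing down it reaches from about 0.375 to 0.9 m from the base axis. Payload 3.1 kg.
Tool frame: the origin (TCP) lies at the very end of the fingers, on their centre line; the grasp point (between the pads) lies bot.grip_point_offset behind it (bot.grip_point_offset is the distance from the TCP to the grasp point, in m); z points along the fingers, y is the line along which they close (so a half turn about z gives the same grasp; the last joint's range is limited). The gripper opens to 87 mm and grips with 3 to 60 N. Pads are 19 mm wide; open, the fingers measure 117 mm over their backs; the gripper's body (75 mm by 190 mm) begins 51 mm behind the grasp point.
Start: joints at [-74.8, 30.224, 82.088, -0, 67.689, -10.227], TCP at [0.268, -0.564, 0.223] pointing down, gripper open.
Joint ranges: [-176.69, 176.69], [-43.24, 126.21], [12.49, 139.97], [-82, 262], [0, 151.66], [-163.58, 163.58]. Speed limits (degrees/s): [159.86, 159.86, 180, 180, 180, 180].

## Interface

Orientations are given as a 3x3 rotation matrix whose columns are the frame's x, y, z axes.
In Python, from rig import bot, viewer, ticket gives the robot as it stands.
- The arm moves only by the tool servo_tool, never from a script. Its argument "targets" is a list of rows, each an object with "offset": the shift along the tool's x, y, z in m, a list of three; "dr": the turn, a rotation vector about the tool's x, y, z in degrees, a list of three. In form: [{"offset": [x, y, z], "dr": [ax, ay, az]}, ...]. A call has 1 to 20 rows; each row is the pose to reach, as a shift and turn from the pose commanded when the call began, along the tool's axes at that moment; what a row does not reach only later rows make up. A row lasts 1/12 s, in which the tool goes at most 41.7 mm and 7.16 degrees, less where a joint would pass 70% of its speed; a pose out of reach is approached as far as the arm can. A call with a gripper value outside its range is refused whole. "gripper" is the gripper command: -1 is fully open, 1 is shut, values between are in proportion, set as the call begins (left out, the last holds). The fingers move at their own pace and stop on an object; the grip force is fixed at half the most. Time passes only in rows, so rows that repeat a pose let the fingers close. It gives the time, the measured TCP pose, the force, the opening and the grip force at its end, in the units of the state.
- bot.read_state(): the state, without advancing time (a new reading comes with each control period).
- viewer.capture(name): name is "side" or "top" or "wrist"; returns a dict with "color" (384x512x3 uint8, red, green, blue), "camera_matrix" (3x3 intrinsics, pixels), "R" (3x3) and "t" (3): a world point X has camera coordinates R X + t. Camera axes: x right, y down, z forward; pixel columns grow to the right and rows downward; lengths in m; the calibration is good to about 2 mm. A picture is of the moment at which its call begins. There is no depth.
- ticket.hand_in(): hands the job in; it is judged then, once.
The state is a dict: "time_s": time; "joint_positions": joint angles; "qvel": joint speeds; "tau": joint torques, N m; "position": TCP position; "tcp_rot": TCP orientation; "force": force on the tool from outside, world axes, zero at the start; "moment": the same for the moment, N m; "opening": opening from 0.0 (shut) to 1.0 (fully open); "grasp_force": force on a finger pad.
Only numpy, scipy, OpenCV 4.12 (cv2) and the standard library are available. Lean on these libraries where they do the work, as an engineer would, in place of code of your own. Each camera call takes 0.05 s, during which the arm holds its last target. There are 200 camera calls.

## Task

Hang the small steel tester cup inside the wooden display bin: hook its bent lip over the aluminium rail on the bin's near wall, cup inside and lip outside, and feel gently along the rail until the lip drops fully home into the rail's notch. Then let go, so that it hangs straight there by itself. Never press hard on the bin or its rail, and leave the cartons in the bin, the little bottle and the bell where they stand.

Things in the scene. Friction and masses are not known exactly. Their poses are not given: they have to be found in the camera images.
- holder: loose hook-on tester cup of plain steel, 0.1 to 0.21 kg, upright on the table. Origin: centre of the underside; z up; the hook is on its -x side. Open cup 50 x 60 x 45 mm (x, y, z); back plate 60 mm wide in y, x = -28 to -24 mm, up to z = 80. From its top a bridge 30 mm wide in y, z = 76 to 80, runs out to x = -44; there the lip turns down, x = -44 to -40, z = 62 to 80
- holder_tab (a point): middle of the cup's upright grip tab, at (-26, 0, 103) mm in the cup's frame. The tab is 8 mm thick in x, 24 mm wide in y and reaches from the bridge (z = 80 mm) to z = 118 mm; hold it from above, best across its 24 mm width
- holder_bridge (a point): underside of the bridge, at (-34, 0, 76) mm in the cup's frame, in the middle of the 12 mm wide slot between lip and back plate
- bin: wooden display bin, fixed, 180 x 260 x 85 mm (x, y, z), walls and floor 8 mm, open on top. Origin: centre of its underside; -x is the near wall, towards the robot, y along that wall. It carries the rail. The cup's underside is 29 mm above the table when its bridge rests on the rail's top edge, 19 mm when home in the notch; it then leans up to about 0.07 rad, as the slot is wide
- bin_rim (a point): middle of the near wall (along y and through it), 85 mm up, where wood ends and the rail begins; axes as the bin's. Rail: 180 mm long, 8 mm thick, flush with the wall, top edge 105 mm up, with one notch at its middle: 36 mm wide, floor 95 mm up, corners rounded 4 mm. The rail sits off-centre: the notch is up to 36 mm either side of this point, NOT reported; feel (or look) for it
- carton_a: upright pink carton 36 x 53 x 105 mm in the far half of the bin, the one on the right; origin: centre of its underside. To be left alone
- carton_b: upright pink carton 36 x 57 x 110 mm in the far half of the bin, the one on the left; origin: centre of its underside. To be left alone
- roller: small amber bottle with a black cap, 27 mm across, 78 mm tall, standing on the table to the right; origin: centre of its underside. To be left alone
- bell: domed call bell, 72 mm across, 61 mm tall, on the table to the left of the bin; origin: centre of its underside. To be left alone
Not all that is in view belongs to the job. What is shaped like the holder but pink is not meant.

How it is judged (in metres and radians):
On the way, in this order (a step that is already met when the one before it is completed fails the run):
1. the cup is lifted clear of the table and the rail, outside or above the bin (height (world z) of holder above 0.04 m), for 0.1 s.
2. the lip is hooked over the rail: back plate inside, lip outside, lip reaching below the rail's top edge (x of holder in the frame of bin_rim between 0.024 and 0.044 m and y of holder in the frame of bin_rim between -0.085 and 0.085 m and z of holder in the frame of bin below 0.035 m), for 0.2 s.
At the end, for the whole second after the job is handed in: the cup hangs at rest from the bin's rail with its bridge down in the notch (cup underside 14 to 23.5 mm above the bin's underside; 19 when home), back plate inside and lip outside the near wall, within 46 mm of the wall's middle, leaning less than 0.13 rad and square to the wall within 0.12 rad (z of holder in the frame of bin between 0.014 and 0.0235 m and x of holder in the frame of bin_rim between 0.024 and 0.044 m and y of holder in the frame of bin_rim between -0.046 and 0.046 m and angle between holder's own z axis and vertical below 0.13 rad and angle between the y axis of holder and the y axis of bin, either way round below 0.12 rad and contact force between holder and bin above 0.3 N and linear speed of holder below 0.02 m/s); the robot touches nothing.
It fails at once if the cup presses on the bin or its rail with more than 35 N (contact force between holder and bin above 35 N).
It fails at once if the robot itself presses on the bin with more than 35 N (contact force between the arm and bin above 35 N).
It fails at once if a carton, the little bottle or the bell is moved by more than 25 mm (distance of any of carton_a, carton_b, roller, bell from where it was at the start of the episode above 0.025 m).
It also fails if it takes over 61 s, if anything falls off the work surface, if the arm or the gripper's body presses on something with over 40 N, if the wrist force passes 120 N, or if a joint passes its speed limit or range.

## Working session

There is one attempt and no reset: what is moved stays moved. The work goes in short steps, Python scripts to look and compute and a tool call to move; the robot and the scene stay as the last step left them, time stands still between calls to the robot, and variables do not carry over. Pictures are saved under pics/ and viewed, at most 10 in all, crops included, and the job is handed in when it is done.

Besides the shell and the picture viewer there is one more tool, called as a command line: name --argument value ..., lists and objects as JSON in quotes. servo_tool: Moves the arm, as the interface text tells. Its arguments: {"type":"object","properties":{"targets":{"type":"array"},"gripper":{"type":"number"}},"required":["targets"]}

```bash
mkdir -p pics
cat > h.py <<'E'
import numpy as np, cv2
from rig import bot, viewer, ticket
def cap(n,save=None):
    c=viewer.capture(n)
    if save: cv2.imwrite('pics/'+save,c['color'][:,:,::-1])
    return c
def ray(c,u,v):
    d=np.linalg.inv(np.array(c['camera_matrix']))@[u,v,1]; R=np.array(c['R'])
    return -R.T@np.array(c['t']), R.T@d
def onz(c,u,v,z):
    o,d=ray(c,u,v); return o+d*(z-o[2])/d[2]
def proj(c,X):
    p=np.array(c['camera_matrix'])@(np.array(c['R'])@X+c['t']); return p[:2]/p[2]
E
python3 - <<'E'
from h import *
a=cap('top');b=cap('side')
import pickle;pickle.dump((a,b),open('c.pkl','wb'))
im=cv2.resize(np.vstack([a['color'],b['color']])[:,:,::-1],None,fx=1,fy=1)
cv2.imwrite('pics/top.png',cv2.resize(a['color'][:,:,::-1],(800,600)));cv2.imwrite('pics/side.png',cv2.resize(b['color'][:,:,::-1],(800,600)))
s=bot.read_state();print(s,bot.grip_point_offset)
for c in(a,b):print(ray(c,256,192))
E
```

```text
{'time_s': 0.1, 'joint_positions': array([-7.47991463e+01,  3.02731825e+01,  8.21488411e+01,  1.04121964e-03,
        6.76911535e+01, -1.02277749e+01]), 'qvel': array([-0.01597834, -0.10620287, -0.22065435,  0.06521441, -0.05055106,
        0.08584999]), 'tau': array([-5.23793369e-04, -4.40984094e+01, -1.77151108e+01,  6.36386708e-02,
        5.34227653e-02, -4.27892883e-05]), 'position': array([ 0.26821602, -0.56378603,  0.22167554]), 'tcp_rot': array([[ 9.03123918e-01,  4.29379712e-01, -5.01709710e-04],
       [ 4.29379848e-01, -9.03121972e-01,  1.91060982e-03],
       [ 3.67272029e-04, -1.94094146e-03, -9.99998049e-01]]), 'force': array([-0.32328713, -0.27138625,  0.09787218]), 'moment': array([ 0.02118819, -0.00377452, -0.06305231]), 'grasp_force': 0.0, 'opening': 1.002373620160006} 0.0187
(array([ 0.43194209, -0.00338337,  1.26387188]), array([ 0.11570998, -0.01186506, -0.99336903]))
(array([ 0.24238066, -1.22762472,  0.91009236]), array([ 0.2206726 ,  0.81121353, -0.54157122]))
```

View pics/top.png

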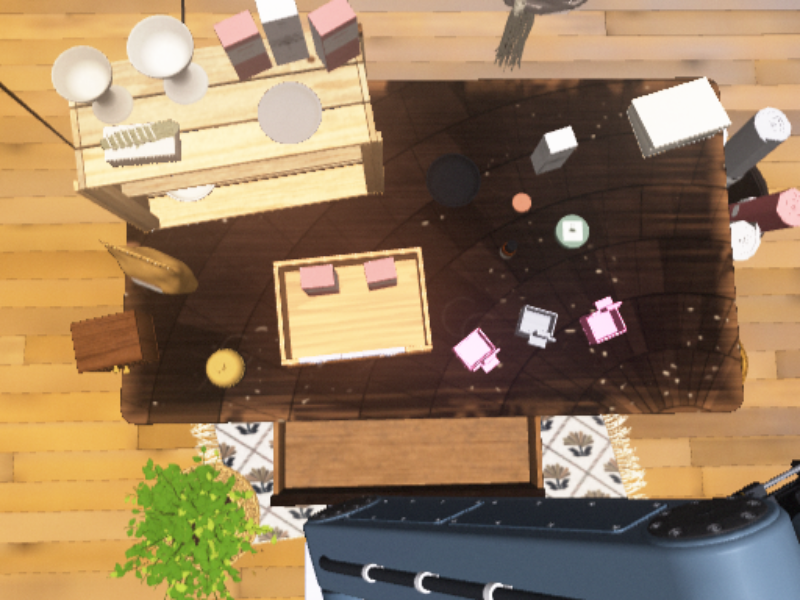

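View pics/side.png

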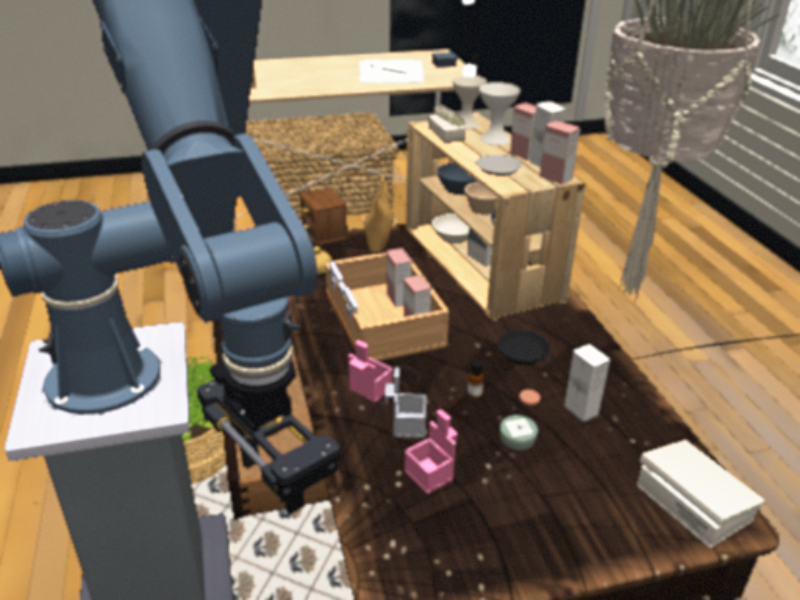

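Candidates in the top view (800x600): steel-grey cup at (537,322), and pink cups at (475,350) and (603,322). The grey one fits "plain steel"; the pink ones are decoys. The bin is at (352,305), the rail on its lower edge around y≈355, the bottle at (507,250) and the bell at (225,367). I'll check the cup and the rail in one enlarged crop.

Run:
```python
from h import *
import pickle
a,b=pickle.load(open('c.pkl','rb'))
A=a['color'][:,:,::-1]
c1=cv2.resize(A[185:235,285:410],None,fx=6.4,fy=6,interpolation=cv2.INTER_CUBIC)
c2=cv2.resize(A[205:250,165:290],None,fx=6.4,fy=6,interpolation=cv2.INTER_CUBIC)
cv2.imwrite('pics/crop1.png',np.vstack([c1,c2]))
```

```text
(no output)
```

View pics/crop1.png

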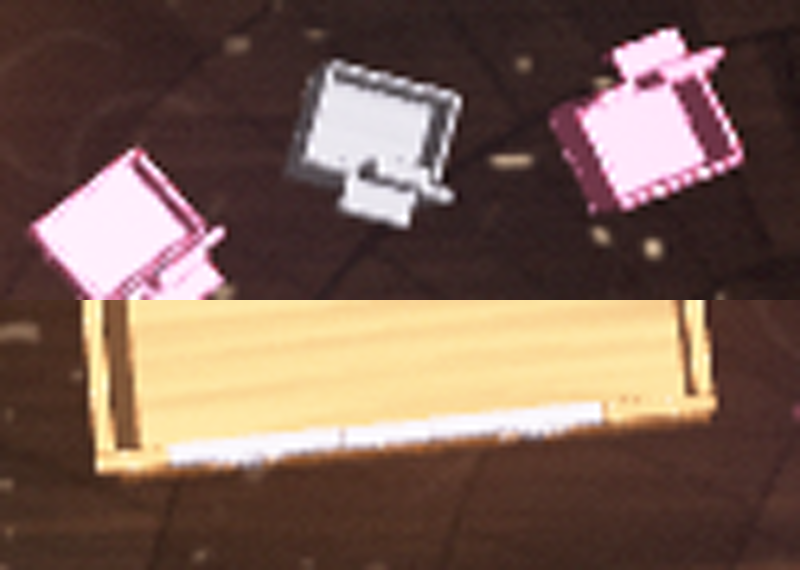

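The crop shows the steel cup, rim far corners (333,62) and (460,98), hook on the near side. In the lower half the rail runs x=168..605 on the near wall (97..715). A seam at 342 is probably the notch's left edge.

Run:
```python
from h import *
import pickle
a,b=pickle.load(open('c.pkl','rb'))
f1=lambda x,y,z:onz(a,285+(x+.5)/6.4-.5,185+(y+.5)/6-.5,z)
f2=lambda x,y,z:onz(a,165+(x+.5)/6.4-.5,205+(y-299.5)/6-.5,z)
P=[f1(333,62,.045),f1(460,98,.045)]
d=P[0]-P[1];print('cup far rim',P,np.linalg.norm(d),np.degrees(np.arctan2(-d[0],d[1])))
Q=[f1(345,193,.08),f1(412,209,.08),f1(340,210,.08),f1(405,228,.08),f1(372,170,.118),f1(452,193,.118)]
print(np.round(Q,4))
W=[f2(97,470,.085),f2(715,415,.085),f2(168,450,.105),f2(605,410,.105),f2(342,435,.105)]
print(np.round(W,4))
d=W[0]-W[1];print(np.linalg.norm(d),np.degrees(np.arctan2(-d[0],d[1])));d=W[2]-W[3];print(np.linalg.norm(d),np.degrees(np.arctan2(-d[0],d[1])))
# side view check: tab top
t=(Q[4]+Q[5])/2;print(t,proj(b,t)*800/512, proj(a,t)*800/512)
```

```text
cup far rim [array([ 0.56214295, -0.24447637,  0.045     ]), array([ 0.54430846, -0.29982423,  0.045     ])] 0.05815027850239959 -17.86026006881053
[[ 0.4987 -0.2403  0.08  ]
 [ 0.491  -0.2685  0.08  ]
 [ 0.4911 -0.2379  0.08  ]
 [ 0.4825 -0.2652  0.08  ]
 [ 0.5065 -0.2442  0.118 ]
 [ 0.4958 -0.2769  0.118 ]]
[[ 0.4626  0.1877  0.085 ]
 [ 0.4825 -0.0706  0.085 ]
 [ 0.4702  0.1555  0.105 ]
 [ 0.4846 -0.0241  0.105 ]
 [ 0.4755  0.0843  0.105 ]]
0.2590865090497754 4.409114339265624
0.18017092322450182 4.5739919944681
[ 0.50115711 -0.26055531  0.118     ] [396.23539458 373.84193693] [545.23732518 335.67649066]
```

```bash
cat >> h.py <<'E'
from scipy.spatial.transform import Rotation as Ro
def goal(p,yaw):
    "offset, dr from the present pose to TCP p pointing down, tool x heading yaw (deg)"
    s=bot.read_state(); R=np.array(s['tcp_rot']); y=np.radians(yaw)
    G=np.array([[np.cos(y),np.sin(y),0],[np.sin(y),-np.cos(y),0],[0,0,-1]])
    print('off',np.round(R.T@(np.array(p)-s['position']),4),'dr',np.round(Ro.from_matrix(R.T@G).as_rotvec(degrees=True),2))
E
python3 - <<'E'
from h import *
goal([.505,-.2565,.2],-17.9)
E
```

```text
off [ 0.3458 -0.1758  0.0221] dr [-1.100e-01  2.000e-02  4.333e+01]
```

servo_tool --targets '[{"offset": [0.035, -0.018, 0.002], "dr": [0, 0, 4]}, {"offset": [0.07, -0.035, 0.004], "dr": [0, 0, 8]}, {"offset": [0.105, -0.053, 0.006], "dr": [0, 0, 13]}, {"offset": [0.14, -0.07, 0.008], "dr": [0, 0, 17]}, {"offset": [0.175, -0.088, 0.01], "dr": [0, 0, 21]}, {"offset": [0.21, -0.106, 0.012], "dr": [0, 0, 26]}, {"offset": [0.245, -0.124, 0.014], "dr": [0, 0, 30]}, {"offset": [0.28, -0.142, 0.016], "dr": [0, 0, 35]}, {"offset": [0.31, -0.158, 0.018], "dr": [0, 0, 39]}, {"offset": [0.33, -0.168, 0.02], "dr": [0, 0, 42]}, {"offset": [0.346, -0.176, 0.022], "dr": [0, 0, 43.3]}, {"offset": [0.346, -0.176, 0.022], "dr": [0, 0, 43.3]}, {"offset": [0.346, -0.176, 0.022], "dr": [0, 0, 43.3]}, {"offset": [0.346, -0.176, 0.022], "dr": [0, 0, 43.3]}]'

```text
time_s: 1.27
position: [0.5049, -0.2573, 0.2003]
tcp_rot: [[0.952, -0.306, -0.001], [-0.306, -0.952, -0.0], [-0.001, 0.0, -1.0]]
force: [-0.3, 0.2, 0.4]
opening: 1.0
grasp_force: 0.0
```

Run:
```python
from h import *
import pickle
c=cap('wrist');pickle.dump(c,open('w.pkl','wb'))
cv2.imwrite('pics/w1.png',cv2.resize(c['color'][:,:,::-1],(800,600)))
a=np.radians(-17.9);ex=np.array([np.cos(a),np.sin(a),0]);ey=np.array([-np.sin(a),np.cos(a),0]);o=np.array([.5294,-.2645,0])
for p in [(-30,-12,118),(-30,12,118),(-22,12,118),(-22,-12,118),(25,30,45),(25,-30,45)]:
    print(p,proj(c,o+ex*p[0]/1e3+ey*p[1]/1e3+[0,0,p[2]/1e3])*800/512)
goal([.505,-.2565,.088],-17.9)
```

```text
(-30, -12, 118) [417.63466216 322.21718123]
(-30, 12, 118) [368.67613878 322.21662648]
(-22, 12, 118) [368.46115483 306.42277166]
(-22, -12, 118) [417.80385098 306.4246077 ]
(25, 30, 45) [343.77438477 200.09033881]
(25, -30, 45) [443.64473445 200.11145447]
off [-1.000e-04 -1.200e-03  1.125e-01] dr [ 0.02  0.02 -0.  ]
```

View pics/w1.png

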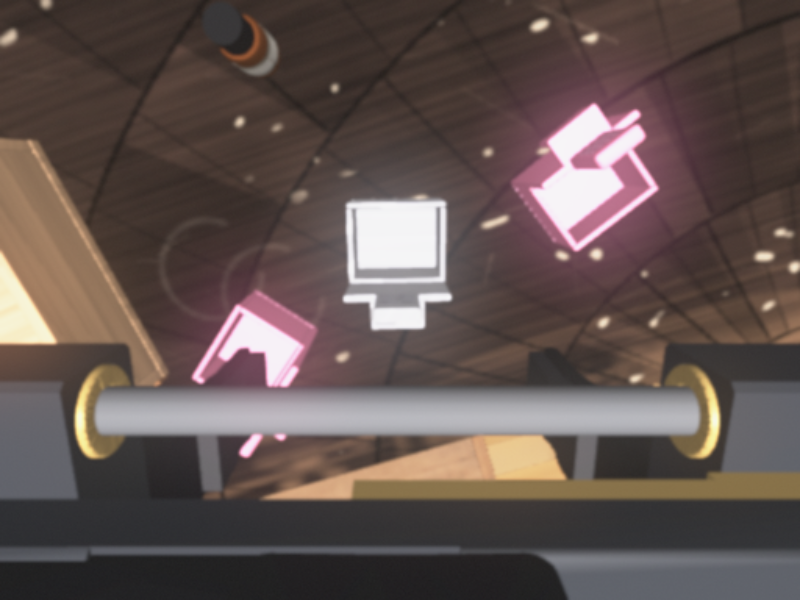

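The wrist view shows the steel tab top at about (372–424, 306–328), roughly 2 mm toward tool +y of the prediction. A pink decoy's tab stands close to the left finger at (265,410), so I'll pre-close to about 50 mm before descending.

servo_tool --targets '[{"offset": [0, 0.001, 0.0], "dr": [0, 0, 0]}, {"offset": [0, 0.001, 0.0], "dr": [0, 0, 0]}, {"offset": [0, 0.001, 0.0], "dr": [0, 0, 0]}, {"offset": [0, 0.001, 0.02], "dr": [0, 0, 0]}, {"offset": [0, 0.001, 0.04], "dr": [0, 0, 0]}, {"offset": [0, 0.001, 0.06], "dr": [0, 0, 0]}, {"offset": [0, 0.001, 0.08], "dr": [0, 0, 0]}, {"offset": [0, 0.001, 0.095], "dr": [0, 0, 0]}, {"offset": [0, 0.001, 0.105], "dr": [0, 0, 0]}, {"offset": [0, 0.001, 0.112], "dr": [0, 0, 0]}, {"offset": [0, 0.001, 0.112], "dr": [0, 0, 0]}, {"offset": [0, 0.001, 0.112], "dr": [0, 0, 0]}]' --gripper -0.15

```text
time_s: 2.32
position: [0.5052, -0.2582, 0.0887]
tcp_rot: [[0.952, -0.307, 0.0], [-0.307, -0.952, -0.0], [0.0, 0.0, -1.0]]
force: [0.6, 0.5, 0.1]
opening: 0.57
grasp_force: 0.0
```

servo_tool --targets '[{"offset": [0, 0, 0], "dr": [0, 0, 0]}, {"offset": [0, 0, 0], "dr": [0, 0, 0]}, {"offset": [0, 0, 0], "dr": [0, 0, 0]}, {"offset": [0, 0, 0], "dr": [0, 0, 0]}, {"offset": [0, 0, 0], "dr": [0, 0, 0]}, {"offset": [0, 0, 0], "dr": [0, 0, 0]}, {"offset": [0, 0, 0], "dr": [0, 0, 0]}, {"offset": [0, 0, 0], "dr": [0, 0, 0]}]' --gripper 1

```text
time_s: 2.98
position: [0.5051, -0.2579, 0.0889]
tcp_rot: [[0.952, -0.307, 0.0], [-0.307, -0.952, -0.0], [0.0, 0.0, -1.0]]
force: [0.2, 1.2, 3.9]
opening: 0.272
grasp_force: 30.0
```

Grip width is 23.7 mm and force 30 N, as expected. Next: lift, then a viewing position in front of the rail.

servo_tool --targets '[{"offset": [0, 0, -0.005], "dr": [0, 0, 0]}, {"offset": [0, 0, -0.015], "dr": [0, 0, 0]}, {"offset": [0, 0, -0.035], "dr": [0, 0, 0]}, {"offset": [0, 0, -0.06], "dr": [0, 0, 0]}, {"offset": [0, 0, -0.09], "dr": [0, 0, 0]}, {"offset": [0, 0, -0.12], "dr": [0, 0, 0]}, {"offset": [0, 0, -0.15], "dr": [0, 0, 0]}, {"offset": [0, 0, -0.17], "dr": [0, 0, 0]}, {"offset": [0, 0, -0.18], "dr": [0, 0, 0]}, {"offset": [0, 0, -0.18], "dr": [0, 0, 0]}]'

```text
time_s: 3.82
position: [0.5061, -0.2587, 0.2716]
tcp_rot: [[0.952, -0.307, 0.005], [-0.307, -0.952, -0.004], [0.006, 0.002, -1.0]]
force: [0.0, -0.1, -0.8]
opening: 0.271
grasp_force: 30.0
```

Run:
```python
from h import *
goal([.42,.062,.27],4.45)
```

```text
off [-0.1804 -0.2788 -0.    ] dr [  0.18  -0.3  -22.32]
```

servo_tool --targets '[{"offset": [-0.01, -0.016, 0], "dr": [0, 0, -1]}, {"offset": [-0.026, -0.04, 0], "dr": [0, 0, -3]}, {"offset": [-0.044, -0.07, 0], "dr": [0, 0, -5]}, {"offset": [-0.064, -0.1, 0], "dr": [0, 0, -8]}, {"offset": [-0.084, -0.13, 0], "dr": [0, 0, -10.5]}, {"offset": [-0.104, -0.16, 0], "dr": [0, 0, -13]}, {"offset": [-0.122, -0.19, 0], "dr": [0, 0, -15]}, {"offset": [-0.142, -0.22, 0], "dr": [0, 0, -17.5]}, {"offset": [-0.158, -0.245, 0], "dr": [0, 0, -20]}, {"offset": [-0.17, -0.263, 0], "dr": [0, 0, -21.5]}, {"offset": [-0.177, -0.274, 0], "dr": [0, 0, -22.3]}, {"offset": [-0.18, -0.279, 0], "dr": [0, 0, -22.3]}, {"offset": [-0.18, -0.279, 0], "dr": [0, 0, -22.3]}, {"offset": [-0.18, -0.279, 0], "dr": [0, 0, -22.3]}, {"offset": [-0.18, -0.279, 0], "dr": [0, 0, -22.3]}]'

```text
time_s: 5.07
position: [0.4196, 0.0621, 0.2682]
tcp_rot: [[0.997, 0.076, -0.001], [0.076, -0.997, -0.0], [-0.001, 0.0, -1.0]]
force: [0.5, 0.4, -0.7]
opening: 0.276
grasp_force: 30.0
```

Run:
```python
from h import *
import pickle
c=cap('wrist');pickle.dump(c,open('w2.pkl','wb'))
cv2.imwrite('pics/w2.png',cv2.resize(c['color'][:,:,::-1],(800,600)))
print(np.round(bot.read_state()['tcp_rot'],4))
```

```text
[[ 9.971e-01  7.570e-02 -5.000e-04]
 [ 7.570e-02 -9.971e-01 -3.000e-04]
 [-5.000e-04  2.000e-04 -1.000e+00]]
```

View pics/w2.png

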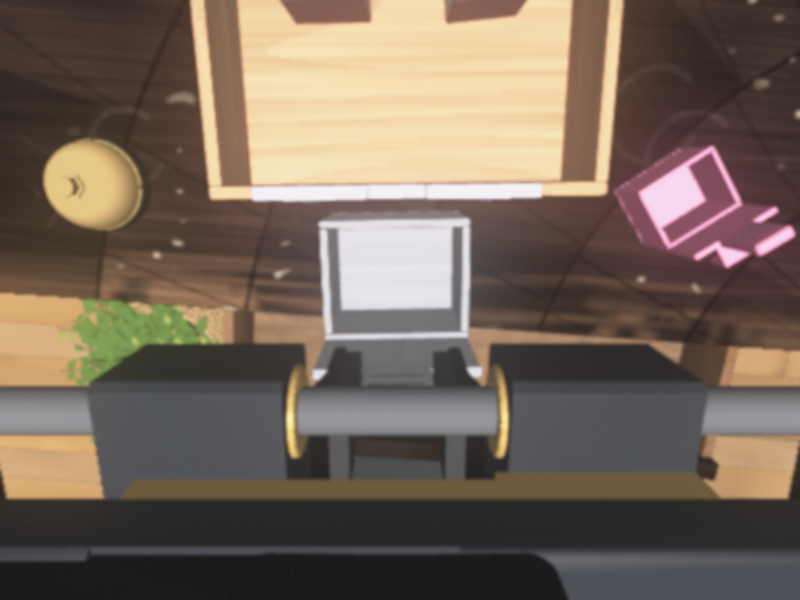

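The wrist view shows the rail at x=252–541, row ≈191, with the notch between x=368 and 427. That puts the notch at the rail's middle. The cup's rim is at x=320–470 and square. I'll measure the rail edges precisely.

Run:
```python
from h import *
import pickle
c=pickle.load(open('w2.pkl','rb'));I=c['color'].astype(int)
print('cam',ray(c,256,192)[0])
for u in (180,220,252,256,300,335): print(u,[(v,*I[v,u]) for v in range(113,133)])
print([ (u,I[121,u].sum(),I[123,u].sum()) for u in range(228,282)])
print([ (u,*I[121,u]) for u in list(range(156,166))+list(range(342,351))])
```

```text
cam [0.48600461 0.06646998 0.42921469]
180 [(113, np.int64(246), np.int64(230), np.int64(188)), (114, np.int64(246), np.int64(228), np.int64(187)), (115, np.int64(246), np.int64(228), np.int64(186)), (116, np.int64(245), np.int64(221), np.int64(176)), (117, np.int64(234), np.int64(195), np.int64(155)), (118, np.int64(207), np.int64(171), np.int64(155)), (119, np.int64(220), np.int64(209), np.int64(213)), (120, np.int64(242), np.int64(238), np.int64(242)), (121, np.int64(244), np.int64(243), np.int64(245)), (122, np.int64(244), np.int64(242), np.int64(245)), (123, np.int64(244), np.int64(242), np.int64(244)), (124, np.int64(244), np.int64(241), np.int64(244)), (125, np.int64(244), np.int64(241), np.int64(244)), (126, np.int64(243), np.int64(241), np.int64(244)), (127, np.int64(236), np.int64(230), np.int64(236)), (128, np.int64(190), np.int64(175), np.int64(181)), (129, np.int64(128), np.int64(108), np.int64(106)), (130, np.int64(106), np.int64(82), np.int64(76)), (131, np.int64(106), np.int64(82), np.int64(74)), (132, np.int64(108), np.int64(83), np.int64(75))]
220 [(113, np.int64(24
[... 7448 characters left out ...]
64(230), np.int64(228)), (162, np.int64(242), np.int64(239), np.int64(242)), (163, np.int64(244), np.int64(241), np.int64(245)), (164, np.int64(244), np.int64(242), np.int64(245)), (165, np.int64(244), np.int64(242), np.int64(245)), (342, np.int64(244), np.int64(241), np.int64(244)), (343, np.int64(244), np.int64(241), np.int64(244)), (344, np.int64(244), np.int64(242), np.int64(244)), (345, np.int64(244), np.int64(240), np.int64(243)), (346, np.int64(243), np.int64(232), np.int64(226)), (347, np.int64(243), np.int64(222), np.int64(193)), (348, np.int64(244), np.int64(221), np.int64(178)), (349, np.int64(245), np.int64(221), np.int64(177)), (350, np.int64(244), np.int64(221), np.int64(177))]
```

Run:
```python
from h import *
import pickle
c=pickle.load(open('w2.pkl','rb'))
O=[onz(c,180,128.1,.105),onz(c,220,127.6,.105),onz(c,300,127.0,.105),onz(c,335,126.1,.105)]
N=[onz(c,180,118.4,.105),onz(c,335,116.6,.105)]
print(np.round(O,4),np.round(N,4))
d=O[0]-O[3];print('yaw',np.degrees(np.arctan2(-d[0],d[1])), 'width',[O[0]-N[0],O[3]-N[1]])
E=[onz(c,160.3,122.5,.105),onz(c,346.8,121,.105),onz(c,235,122.3,.105),onz(c,272,122,.105),]
print(np.round(E,4),np.linalg.norm(E[0]-E[1]),np.linalg.norm(E[2]-E[3]))
# cup in hand: rim z = TCP-.088+.045
z=bot.read_state()['position'][2]
from cv2 import resize
I=c['color'].astype(int)
print('rimcol',[(u,I[170,u].sum()) for u in range(200,212)],[(u,I[170,u].sum()) for u in range(294,306)])
print('rimrow',[(v,I[v,256].sum()) for v in range(130,150)])
L=[onz(c,320/1.5625,273/1.5625,z-.043),onz(c,470/1.5625,273/1.5625,z-.043)];print(L)
goal([.4845,.0665,.26],4.45)
```

```text
[[ 0.4638  0.1357  0.105 ]
 [ 0.4672  0.0974  0.105 ]
 [ 0.4736  0.0207  0.105 ]
 [ 0.477  -0.0127  0.105 ]] [[ 0.473   0.1359  0.105 ]
 [ 0.4858 -0.0115  0.105 ]]
yaw 5.049053546789522 width [array([-0.00910698, -0.00018673,  0.        ]), array([-0.0088209 , -0.00120722,  0.        ])]
[[ 0.4677  0.1546  0.105 ]
 [ 0.4826 -0.0234  0.105 ]
 [ 0.4733  0.0833  0.105 ]
 [ 0.4762  0.048   0.105 ]] 0.17857327115564872 0.03543775719683463
rimcol [(200, np.int64(257)), (201, np.int64(258)), (202, np.int64(256)), (203, np.int64(256)), (204, np.int64(299)), (205, np.int64(437)), (206, np.int64(605)), (207, np.int64(675)), (208, np.int64(684)), (209, np.int64(660)), (210, np.int64(539)), (211, np.int64(399))] [(294, np.int64(334)), (295, np.int64(434)), (296, np.int64(593)), (297, np.int64(673)), (298, np.int64(691)), (299, np.int64(675)), (300, np.int64(547)), (301, np.int64(348)), (302, np.int64(235)), (303, np.int64(217)), (304, np.int64(216)), (305, np.int64(213))]
rimrow [(130, np.int64(304)), (131, np.int64(300)), (132, np.int64(299)), (133, np.int64(299)), (134, np.int64(310)), (135, np.int64(341)), (136, np.int64(377)), (137, np.int64(387)), (138, np.int64(387)), (139, np.int64(419)), (140, np.int64(538)), (141, np.int64(663)), (142, np.int64(688)), (143, np.int64(682)), (144, np.int64(667)), (145, np.int64(654)), (146, np.int64(667)), (147, np.int64(680)), (148, np.int64(689)), (149, np.int64(696))]
[array([0.44452203, 0.09393522, 0.2252424 ]), array([0.44904862, 0.03395547, 0.2252424 ])]
off [0.065  0.0005 0.0082] dr [ 0.01  0.03 -0.11]
```

Run:
```python
from h import *
import pickle
c=pickle.load(open('w2.pkl','rb'));s=bot.read_state();z=s['position'][2];R=s['tcp_rot']
r=onz(c,253,140.0,z-.043)   # far rim outer edge
l=(onz(c,204.8,170,z-.043)+onz(c,300.6,170,z-.043))/2
print('rim rel TCP in tool axes, mm',1e3*R.T@(r-s['position']),1e3*R.T@(l-s['position']),'expected x 51, y 0')
```

```text
rim rel TCP in tool axes, mm [48.77084722  0.29069383 42.97717007] [30.21842105  0.09058215 42.98583635] expected x 51, y 0
```

Run:
```python
from h import *
goal([.4846,.0663,.240],4.6)
goal([.4846,.0663,.150],4.6)
```

```text
off [0.0651 0.0007 0.0282] dr [ 0.01  0.03 -0.26]
off [0.0651 0.0006 0.1182] dr [ 0.01  0.03 -0.26]
```

servo_tool --targets '[{"offset": [0.01, 0, 0], "dr": [0, 0, -0.2]}, {"offset": [0.025, 0, 0], "dr": [0, 0, -0.2]}, {"offset": [0.04, 0, 0], "dr": [0, 0, -0.2]}, {"offset": [0.055, 0.0005, 0], "dr": [0, 0, -0.2]}, {"offset": [0.065, 0.0006, 0], "dr": [0, 0, -0.2]}, {"offset": [0.065, 0.0006, 0.015], "dr": [0, 0, -0.2]}, {"offset": [0.065, 0.0006, 0.035], "dr": [0, 0, -0.2]}, {"offset": [0.065, 0.0006, 0.055], "dr": [0, 0, -0.2]}, {"offset": [0.065, 0.0006, 0.075], "dr": [0, 0, -0.2]}, {"offset": [0.065, 0.0006, 0.095], "dr": [0, 0, -0.2]}, {"offset": [0.065, 0.0006, 0.11], "dr": [0, 0, -0.2]}, {"offset": [0.065, 0.0006, 0.118], "dr": [0, 0, -0.2]}, {"offset": [0.065, 0.0006, 0.118], "dr": [0, 0, -0.2]}, {"offset": [0.065, 0.0006, 0.118], "dr": [0, 0, -0.2]}, {"offset": [0.065, 0.0006, 0.118], "dr": [0, 0, -0.2]}]'

```text
time_s: 6.37
position: [0.4852, 0.0671, 0.1513]
tcp_rot: [[0.997, 0.08, 0.002], [0.08, -0.997, -0.0], [0.002, 0.0, -1.0]]
force: [-0.9, -0.2, -1.3]
opening: 0.271
grasp_force: 30.0
```

Run:
```python
from h import *
import pickle
c=cap('side');w=cap('wrist')
s=bot.read_state();print(s['position'],s['force'])
goal([.4846,.0663,.150],4.6)
p=proj(c,np.array([.477,.066,.11]));print(p)
u,v=p.astype(int)
k=cv2.resize(c['color'][v-35:v+25,u-40:u+40,::-1],(640,480),interpolation=cv2.INTER_CUBIC)
cv2.imwrite('pics/s3.png',k);cv2.imwrite('pics/w3.png',w['color'][:,:,::-1])
```

```text
[0.48506961 0.06723911 0.15156494] [-0.48893297  0.07171868 -1.0778191 ]
off [-0.0005  0.0009  0.0016] dr [ 0.02 -0.14  0.02]
[220.35610937 179.73375991]
```

View pics/s3.png

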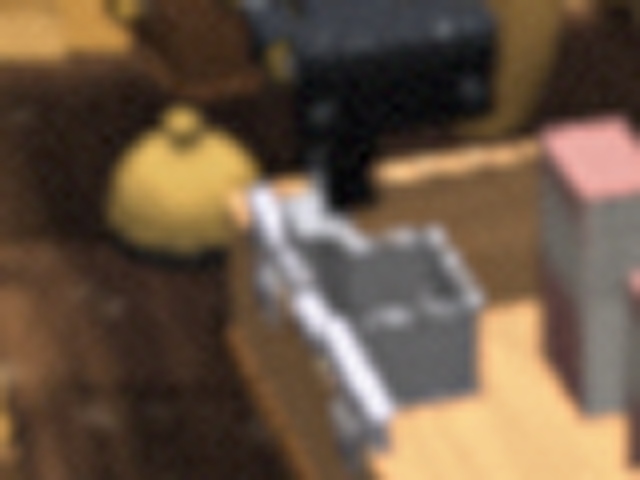

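The side crop shows the cup body inside the wall, back plate along the inner face of the rail. I'll descend carefully to where the lip reaches the rail top.

servo_tool --targets '[{"offset": [-0.0003, 0.001, 0.004], "dr": [0, 0, 0]}, {"offset": [-0.0003, 0.001, 0.008], "dr": [0, 0, 0]}, {"offset": [-0.0003, 0.001, 0.012], "dr": [0, 0, 0]}, {"offset": [-0.0003, 0.001, 0.015], "dr": [0, 0, 0]}, {"offset": [-0.0003, 0.001, 0.017], "dr": [0, 0, 0]}, {"offset": [-0.0003, 0.001, 0.019], "dr": [0, 0, 0]}, {"offset": [-0.0003, 0.001, 0.02], "dr": [0, 0, 0]}, {"offset": [-0.0003, 0.001, 0.021], "dr": [0, 0, 0]}, {"offset": [-0.0003, 0.001, 0.021], "dr": [0, 0, 0]}]'

```text
time_s: 7.22
position: [0.4839, 0.0663, 0.1294]
tcp_rot: [[0.997, 0.081, -0.0], [0.081, -0.997, 0.0], [-0.0, -0.0, -1.0]]
force: [-0.4, 1.0, -0.9]
opening: 0.274
grasp_force: 30.0
```

servo_tool --targets '[{"offset": [0, 0, 0.0005], "dr": [0, 0, 0]}, {"offset": [0, 0, 0.001], "dr": [0, 0, 0]}, {"offset": [0, 0, 0.0015], "dr": [0, 0, 0]}, {"offset": [0, 0, 0.0015], "dr": [0, 0, 0]}, {"offset": [0, 0, 0.0015], "dr": [0, 0, 0]}]'

```text
time_s: 7.63
position: [0.4839, 0.0663, 0.1281]
tcp_rot: [[0.997, 0.081, -0.0], [0.081, -0.997, 0.0], [-0.0, -0.0, -1.0]]
force: [1.0, 0.2, -2.6]
opening: 0.273
grasp_force: 30.0
```

No contact, and the lip is already about 3 mm below the rail top, so it's hooked. Continuing.

servo_tool --targets '[{"offset": [0, 0, 0.001], "dr": [0, 0, 0]}, {"offset": [0, 0, 0.002], "dr": [0, 0, 0]}, {"offset": [0, 0, 0.003], "dr": [0, 0, 0]}, {"offset": [0, 0, 0.004], "dr": [0, 0, 0]}, {"offset": [0, 0, 0.005], "dr": [0, 0, 0]}, {"offset": [0, 0, 0.006], "dr": [0, 0, 0]}, {"offset": [0, 0, 0.007], "dr": [0, 0, 0]}, {"offset": [0, 0, 0.0075], "dr": [0, 0, 0]}, {"offset": [0, 0, 0.0075], "dr": [0, 0, 0]}, {"offset": [0, 0, 0.0075], "dr": [0, 0, 0]}]'

```text
time_s: 8.47
position: [0.4839, 0.0663, 0.1205]
tcp_rot: [[0.997, 0.081, -0.0], [0.081, -0.997, 0.0], [-0.0, -0.0, -1.0]]
force: [-0.5, -0.8, -1.8]
opening: 0.267
grasp_force: 30.0
```

servo_tool --targets '[{"offset": [0, 0, 0.0005], "dr": [0, 0, 0]}, {"offset": [0, 0, 0.001], "dr": [0, 0, 0]}, {"offset": [0, 0, 0.0015], "dr": [0, 0, 0]}, {"offset": [0, 0, 0.002], "dr": [0, 0, 0]}, {"offset": [0, 0, 0.002], "dr": [0, 0, 0]}, {"offset": [0, 0, 0.002], "dr": [0, 0, 0]}]'

```text
time_s: 8.97
position: [0.4839, 0.0663, 0.1185]
tcp_rot: [[0.997, 0.081, -0.0], [0.081, -0.997, 0.0], [-0.0, -0.0, -1.0]]
force: [-0.1, -0.4, -1.6]
opening: 0.272
grasp_force: 30.0
```

servo_tool --targets '[{"offset": [0, 0, 0.0005], "dr": [0, 0, 0]}, {"offset": [0, 0, 0.001], "dr": [0, 0, 0]}, {"offset": [0, 0, 0.0015], "dr": [0, 0, 0]}, {"offset": [0, 0, 0.0015], "dr": [0, 0, 0]}, {"offset": [0, 0, 0.0015], "dr": [0, 0, 0]}]'

```text
time_s: 9.38
position: [0.4839, 0.0663, 0.117]
tcp_rot: [[0.997, 0.081, -0.0], [0.081, -0.997, 0.0], [-0.0, -0.0, -1.0]]
force: [0.3, -0.2, -2.0]
opening: 0.268
grasp_force: 30.0
```

Below 0.1178 with no contact, so the bridge is entering the notch.

servo_tool --targets '[{"offset": [0, 0, 0.0005], "dr": [0, 0, 0]}, {"offset": [0, 0, 0.001], "dr": [0, 0, 0]}, {"offset": [0, 0, 0.0015], "dr": [0, 0, 0]}, {"offset": [0, 0, 0.002], "dr": [0, 0, 0]}, {"offset": [0, 0, 0.002], "dr": [0, 0, 0]}, {"offset": [0, 0, 0.002], "dr": [0, 0, 0]}]'

```text
time_s: 9.88
position: [0.4839, 0.0663, 0.115]
tcp_rot: [[0.997, 0.081, -0.0], [0.081, -0.997, 0.0], [-0.0, -0.0, -1.0]]
force: [-0.9, -0.4, -0.8]
opening: 0.273
grasp_force: 30.0
```

servo_tool --targets '[{"offset": [0, 0, 0.0005], "dr": [0, 0, 0]}, {"offset": [0, 0, 0.001], "dr": [0, 0, 0]}, {"offset": [0, 0, 0.0015], "dr": [0, 0, 0]}, {"offset": [0, 0, 0.002], "dr": [0, 0, 0]}, {"offset": [0, 0, 0.002], "dr": [0, 0, 0]}, {"offset": [0, 0, 0.002], "dr": [0, 0, 0]}]'

```text
time_s: 10.38
position: [0.4839, 0.0663, 0.113]
tcp_rot: [[0.997, 0.081, -0.0], [0.081, -0.997, 0.0], [-0.0, -0.0, -1.0]]
force: [0.7, 0.1, -1.4]
opening: 0.276
grasp_force: 30.0
```

servo_tool --targets '[{"offset": [0, 0, 0.0005], "dr": [0, 0, 0]}, {"offset": [0, 0, 0.001], "dr": [0, 0, 0]}, {"offset": [0, 0, 0.0015], "dr": [0, 0, 0]}, {"offset": [0, 0, 0.002], "dr": [0, 0, 0]}, {"offset": [0, 0, 0.002], "dr": [0, 0, 0]}, {"offset": [0, 0, 0.002], "dr": [0, 0, 0]}]'

```text
time_s: 10.88
position: [0.4839, 0.0663, 0.111]
tcp_rot: [[0.997, 0.081, -0.0], [0.081, -0.997, 0.0], [-0.0, -0.0, -1.0]]
force: [0.3, 0.3, -2.5]
opening: 0.266
grasp_force: 30.0
```

servo_tool --targets '[{"offset": [0, 0, 0.0005], "dr": [0, 0, 0]}, {"offset": [0, 0, 0.001], "dr": [0, 0, 0]}, {"offset": [0, 0, 0.0015], "dr": [0, 0, 0]}, {"offset": [0, 0, 0.002], "dr": [0, 0, 0]}, {"offset": [0, 0, 0.002], "dr": [0, 0, 0]}, {"offset": [0, 0, 0.002], "dr": [0, 0, 0]}]'

```text
time_s: 11.38
position: [0.4839, 0.0663, 0.109]
tcp_rot: [[0.997, 0.081, -0.0], [0.081, -0.997, 0.0], [-0.0, -0.0, -1.0]]
force: [-0.1, 0.3, -1.9]
opening: 0.274
grasp_force: 30.0
```

servo_tool --targets '[{"offset": [0, 0, 0.0003], "dr": [0, 0, 0]}, {"offset": [0, 0, 0.0006], "dr": [0, 0, 0]}, {"offset": [0, 0, 0.0008], "dr": [0, 0, 0]}, {"offset": [0, 0, 0.0008], "dr": [0, 0, 0]}, {"offset": [0, 0, 0.0008], "dr": [0, 0, 0]}]'

```text
time_s: 11.8
position: [0.4839, 0.0663, 0.1082]
tcp_rot: [[0.997, 0.081, -0.0], [0.081, -0.997, 0.0], [-0.0, -0.0, -1.0]]
force: [0.1, -0.6, -1.0]
opening: 0.273
grasp_force: 30.0
```

servo_tool --targets '[{"offset": [0, 0, 0.0002], "dr": [0, 0, 0]}, {"offset": [0, 0, 0.0004], "dr": [0, 0, 0]}, {"offset": [0, 0, 0.0006], "dr": [0, 0, 0]}, {"offset": [0, 0, 0.0006], "dr": [0, 0, 0]}]'

```text
time_s: 12.13
position: [0.484, 0.0663, 0.1078]
tcp_rot: [[0.997, 0.081, 0.0], [0.081, -0.997, 0.0], [0.0, 0.0, -1.0]]
force: [0.4, -0.4, 1.0]
opening: 0.268
grasp_force: 30.0
```

Light contact at exactly the expected home height, 0.1078. Releasing slowly, then lifting straight up.

servo_tool --targets '[{"offset": [0, 0, 0], "dr": [0, 0, 0]}, {"offset": [0, 0, 0], "dr": [0, 0, 0]}, {"offset": [0, 0, 0], "dr": [0, 0, 0]}, {"offset": [0, 0, 0], "dr": [0, 0, 0]}, {"offset": [0, 0, 0], "dr": [0, 0, 0]}, {"offset": [0, 0, 0], "dr": [0, 0, 0]}]' --gripper -0.1

```text
time_s: 12.63
position: [0.4839, 0.0663, 0.1076]
tcp_rot: [[0.997, 0.081, 0.0], [0.081, -0.997, -0.0], [0.0, 0.0, -1.0]]
force: [0.3, 0.1, 0.0]
opening: 0.536
grasp_force: 0.0
```

servo_tool --targets '[{"offset": [0, 0, -0.005], "dr": [0, 0, 0]}, {"offset": [0, 0, -0.015], "dr": [0, 0, 0]}, {"offset": [0, 0, -0.03], "dr": [0, 0, 0]}, {"offset": [0, 0, -0.05], "dr": [0, 0, 0]}, {"offset": [0, 0, -0.075], "dr": [0, 0, 0]}, {"offset": [0, 0, -0.1], "dr": [0, 0, 0]}, {"offset": [-0.02, 0, -0.12], "dr": [0, 0, 0]}, {"offset": [-0.045, 0, -0.13], "dr": [0, 0, 0]}, {"offset": [-0.065, 0, -0.14], "dr": [0, 0, 0]}, {"offset": [-0.065, 0, -0.14], "dr": [0, 0, 0]}, {"offset": [-0.065, 0, -0.14], "dr": [0, 0, 0]}]'

```text
time_s: 13.55
position: [0.4189, 0.0611, 0.2486]
tcp_rot: [[0.997, 0.08, 0.002], [0.08, -0.997, -0.0], [0.002, 0.0, -1.0]]
force: [0.6, 0.5, -0.2]
opening: 0.552
grasp_force: 0.0
```

Run:
```python
from h import *
w=cap('wrist');c=cap('side')
k=cv2.resize(c['color'][140:210,175:265,::-1],(400,311),interpolation=cv2.INTER_CUBIC)
k2=cv2.resize(w['color'][:,:,::-1],(400,300))
cv2.imwrite('pics/f.png',np.vstack([k,cv2.resize(w['color'][60:200,160:350,::-1],(400,289),interpolation=cv2.INTER_CUBIC)]))
```

```text
(no output)
```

View pics/f.png

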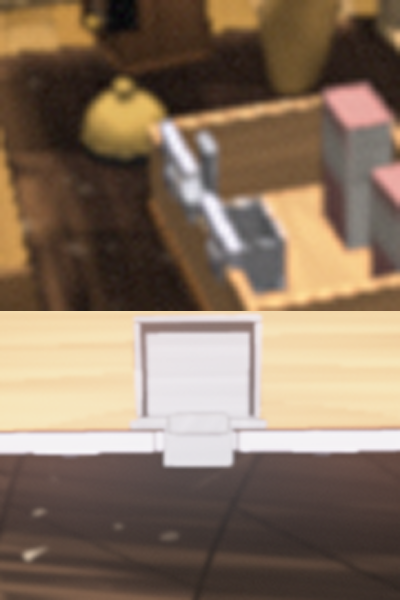

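The cup hangs straight on the rail. In the lower crop the bridge (163–233) sits between the notch edges (155, 240) with the lip outside. The bell and cartons are unmoved and the gripper is clear, so I'm handing in.

```bash
python3 -c "
from h import *
print(ticket.hand_in())"
```

```text
the job is handed in; nothing more can be done
None
```

The steel cup is hanging in the rail's notch, released and square to the wall, with the gripper clear, and the job was handed in at about 14 s; no verdict came back.

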